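Open the filter lid of the bench dust extractor

ROBOT

A 7-joint arm with a two-finger parallel gripper is mounted at the origin on the work surface. World frame = base frame: x ahead of the robot, y to its left, z up, the work surface at z = 0. Lengths are in m, angles in rad, forces in N, time in s.
With the tool pointing down it reaches from about 0.35 to 0.9 m from the base axis. Payload 8.1 kg.
Tool frame: the origin (TCP) lies at the very end of the fingers, on their centre line; the grasp point (between the pads) lies 19 mm behind it (grip_point_offset is the distance from the TCP to the grasp point, in m); z points along the fingers, x is the direction in which the jaws open and shut, and the axes are right-handed (so a half turn about z gives the same grasp; the last joint's range is limited). The gripper opens to 92 mm and grips with 3 to 60 N. Pads are 19 mm wide; open, the fingers measure 130 mm over their backs; the gripper's body (75 mm by 190 mm) begins 47 mm behind the grasp point.
Start: joints at [-1.424, 0.434, 0.025, 1.573, -0.012, 1.134, -0.075], TCP at [0.155, 0.606, 0.227] pointing down, gripper open.
Joint ranges: [-2.62, 2.62], [-0.44, 2.09], [-1.27, 1.32], [0.08, 2.57], [-1.32, 4.46], [0.12, 2], [-2.74, 2.74]. Speed limits (rad/s): [2.22, 2.22, 3.01, 3.01, 3.14, 3.14, 3.14].

INTERFACE

Orientations are given as a rotation vector (axis times angle).
In Python, from cell import observe, get_image, camera_model, sign_off, grip_point_offset gives the robot as it stands.
- The arm moves only by the tool play_rows, never from a script. Its argument "rows" is a list of rows, each a list of 7 numbers: the shift along the tool's x, y, z as a fraction of full scale, then the turn, a rotation vector about the tool's x, y, z as a fraction of full scale, then the closure, from -1 (fully open) to 1 (shut). A call has 1 to 5 rows; each row shifts and turns the pose as measured when the row begins, along the tool's axes as they then stand; what a row does not reach is not made up. Full scale, the value 1, is 0.15 m for a shift and 0.5 rad for a turn. A row lasts 1/10 s, in which the tool goes at most 50 mm and 8.59 degrees, less where a joint would pass 70% of its speed; a pose out of reach is approached as far as the arm can. A call with a number of a shift or a turn outside -1 to 1 is refused whole. A call with a gripper value outside its range is refused whole. The fingers move at their own pace and stop on an object; "force" is the grip in N (left out, the last holds). Time passes only in rows, so rows that do not move let the fingers close. It gives the time, the measured TCP pose, the force and the opening at its end, in the units of the state.
- observe(): the state, without advancing time (a new reading comes with each control period).
- get_image(name): name is "side" or "top"; returns the picture (400x640x3 uint8, blue, green, red); there is no depth.
- camera_model(name): a dict with "K" (3x3 intrinsics, pixels), "R" (3x3) and "t" (3): a world point X has camera coordinates R X + t. Camera axes: x right, y down, z forward; pixel columns grow to the right and rows downward; lengths in m; the calibration is good to about 2 mm. A picture is of the moment at which its call begins. camera_model takes no time and is no camera call.
- sign_off(): hands the job in, once; it reports no verdict.
The state is a dict: "clock": time; "joints": joint angles; "dq": joint speeds; "joint_efforts": joint torques, N m; "position": TCP position; "ee_rot": TCP orientation; "force": force on the tool from outside, world axes, zero at the start; "ft_torque": the same for the moment, N m; "width": opening from 0.0 (shut) to 1.0 (fully open).
Only numpy, scipy, OpenCV 4.12 (cv2) and the standard library are available. Lean on these libraries where they do the work, as an engineer would, in place of code of your own. Each camera call takes 0.05 s, during which the arm holds its last target.

TASK

The filter of the small bench dust extractor is due for inspection. With the fingertips, press the snap tab in the middle of its deck all the way in, flush with the deck, where it stays, then push the released lid off the filter well, along the rails onto the empty parking ledge until it meets the end stop. Only press and push: do not lift or tip the lid, do not force it against the tab before that is pressed, leave the things around it alone, and finish clear.

Things in the scene. Friction and masses are not known exactly. Their poses are not given: they have to be found in the camera images.
- dust_unit: White box-shaped bench dust extractor, 140 (x) x 300 (y) mm, fixed to the bench. Origin: centre of its underside; z up; +y runs from the filter well to the parking ledge, the way the lid is pushed. Deck at z = 70 mm. Rails 8 mm wide, 10 mm high stand on the deck along both long sides (inner faces at x = +-62 mm); a rib 6 mm thick, 10 mm high closes the -y end (inner face at y = -144 mm).
- well (a point): Centre of the mouth of the filter well, at deck height: an opening 100 (x) x 94 (y) mm, 18 mm deep, with a pleated filter in it; at y = -87 mm in dust_unit's frame; under the lid at the start.
- end_stop (a point): Middle of the inner face of the end stop, at deck height: a rib 10 mm high, 6 mm thick across the +y end of the deck, at y = +144 mm in dust_unit's frame. The parking ledge is the plain deck between the tab and this stop.
- filter_lid: Loose grey flat lid, 120 (x) x 116 (y) x 8 mm, 0.14 to 0.28 kg, with a ridge across its middle; it rests on a 2 mm runner along each rail. Origin: centre of its underside; axes as dust_unit's. At the start it lies on the deck over the well, origin at y = -84 mm in dust_unit's frame; against the end stop, at y = +86 mm. Only the tab holds it; with the tab in it slides with about 1 to 3 N.
- lid_ridge (a point): Centre of the top face of the lid's ridge: 60 mm long along x, 12 mm thick along y, its top 28 mm above the lid's underside, so 20 mm above the lid's top face and 98 mm above the bench.
- snap_tab (a joint): Travel of the snap tab in m: 0 = up (its top 8 mm above the deck, blocking the lid), 0.008 = flush with the deck, 0.010 = the end of its travel (2 mm below the deck). A stiff catch: it moves straight down under about 4 N and stays where it is left; the lid's middle clears it from 0.006.
- tab_top (a point): Centre of the top face of the grey ribbed snap tab, 40 (x) x 36 (y) mm, in the middle of the deck just in front of the lid (the lid's edge is about 4 mm from the tab). Moves straight down with the tab.
- dental_cast: Bystander: loose horseshoe-shaped off-white stone model of teeth, about 62 x 63 x 27 mm, on the bench beyond the extractor. Origin: centre of its underside.
- sealer_jar: Bystander: loose closed jar, 56 mm across, 75 mm high, on the bench beyond the extractor. Origin: centre of its underside.
- wax_spatula: Bystander: loose plaster-mixing spatula 170 mm long, lying on the bench on the robot's side of the extractor. Origin: centre of its underside.
Things that resemble listed ones, but are neither listed nor needed, are in the scene too. Several things have the shape of the filter_lid; the one meant has the colours described above.

How it is judged:
On the way, in this order (a step that is already met when the one before it is completed fails the run):
1. the snap tab is pressed fully in while the lid is still on its seat (value of joint snap_tab above 0.0065 m and y of filter_lid in the frame of dust_unit below -0.07 m), for 0.1 s.
2. the lid is pushed clear of the filter well onto the parking ledge (y of filter_lid in the frame of dust_unit above 0.074 m), for 0.2 s.
At the end, for the whole second after the job is handed in: The lid lies flat and at rest on the parking ledge, between the rails, within 12 mm of the end stop (its origin at y 74 to 92 mm in dust_unit's frame), and the snap tab is still in (joint above 0.0065) (y of filter_lid in the frame of dust_unit between 0.074 and 0.092 m and x of filter_lid in the frame of dust_unit between -0.008 and 0.008 m and z of filter_lid in the frame of dust_unit between 0.065 and 0.074 m and angle between filter_lid's own z axis and vertical below 0.06 rad and linear speed of filter_lid below 0.01 m/s and value of joint snap_tab above 0.0065 m); the robot touches nothing.
It fails at once if the lid is lifted (its origin more than 8 mm above the deck) or tipped by more than about 9 degrees (z of filter_lid in the frame of dust_unit above 0.078 m or angle between filter_lid's own z axis and vertical above 0.15 rad).
It fails at once if the lid is forced more than about 9 mm forward while the tab is not in (y of filter_lid in the frame of dust_unit above -0.074 m and value of joint snap_tab below 0.005 m).
It fails at once if a bystander is moved by more than 15 mm (distance of any of dental_cast, sealer_jar, wax_spatula from where it was at the start of the episode above 0.015 m).
It also fails if it takes over 45 s, if anything falls off the work surface, if the arm or the gripper's body presses on something with over 40 N, if the wrist force passes 120 N, or if a joint passes its speed limit or range.

## Working session

There is one attempt and no reset: what is moved stays moved. The work goes in short steps, Python scripts to look and compute and a tool call to move; the robot and the scene stay as the last step left them, time stands still between calls to the robot, and variables do not carry over. Pictures are saved under pics/ and viewed, and the job is handed in when it is done.

Besides the shell and the picture viewer there is one more tool, called after "Call:" in YAML: its name, and indented under it one key for each argument. play_rows: Moves the arm, as the interface text tells. Its arguments: {"type":"object","properties":{"rows":{"type":"array","items":{"type":"array","items":{"type":"number"}}},"force":{"type":"number"}},"required":["rows"]}

```bash
ls; mkdir -p pics
python3 - <<'E'
from cell import *
import cv2
for n in("side","top"):
    cv2.imwrite(f"pics/{n}0.png",get_image(n)); m=camera_model(n); print(n,m)
print(observe(),grip_point_offset)
E
```

```text
pics
side {'K': array([[463.51072521,   0.        , 326.2740653 ],
       [  0.        , 463.51072521, 197.86555659],
       [  0.        ,   0.        ,   1.        ]]), 'R': array([[ 0.73417353, -0.6789121 , -0.00822097],
       [-0.50509258, -0.53803402, -0.67483396],
       [ 0.45372978,  0.49959759, -0.7379238 ]]), 't': array([-0.39255582,  0.3074949 ,  1.17395021])}
top {'K': array([[502.49952718,   0.        , 328.51763504],
       [  0.        , 502.49952718, 200.33463984],
       [  0.        ,   0.        ,   1.        ]]), 'R': array([[-0.01838015, -0.99962497,  0.02030021],
       [-0.98612111,  0.01477357, -0.165369  ],
       [ 0.16500707, -0.02305798, -0.98602282]]), 't': array([-0.04272353,  0.50039938,  1.49704769])}
{'clock': 0.1, 'joints': array([-1.42358356,  0.43512867,  0.025001  ,  1.57399668, -0.01155939,
        1.13397204, -0.07508878]), 'dq': array([-0.0007771 , -0.00208873,  0.00027863, -0.00202996,  0.00122017,
        0.00084687, -0.00189034]), 'joint_efforts': array([ 2.33774030e-03, -6.69122171e+01,  9.87275876e-01, -3.15144432e+01,
       -6.06324244e-02,  3.75098130e-02,  6.07745210e-05]), 'position': array([0.15448378, 0.60515106, 0.22604272]), 'ee_rot': array([ 2.48018781e+00,  1.92671035e+00, -1.50840785e-03]), 'force': array([-0.23395311,  0.33784571, -0.37775469]), 'ft_torque': array([ 0.02360401, -0.01064656, -0.00671631]), 'width': 0.9982615967915375} 0.0188
```

View pics/side0.png

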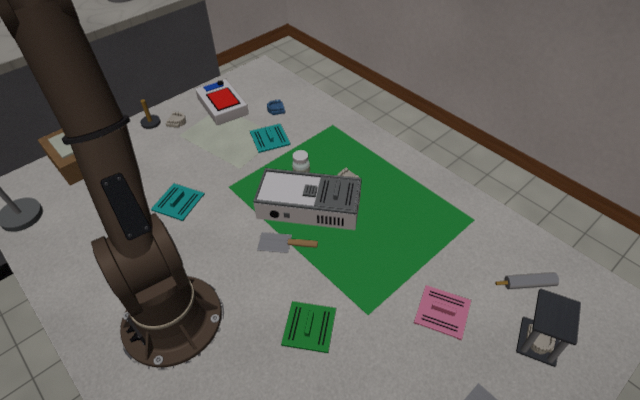

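View pics/top0.png

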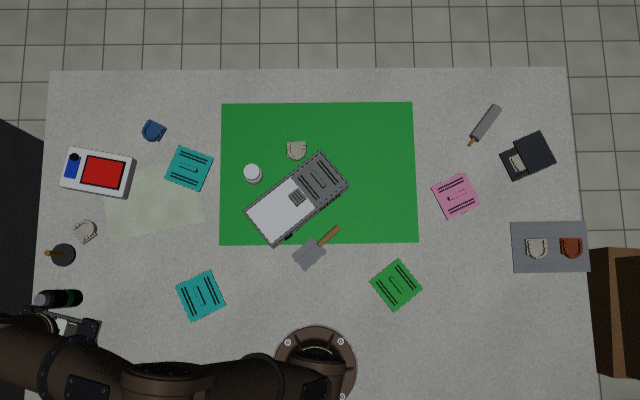

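The white and grey unit is at about (297,199) in top, with its grey lid at (322,178) and the tab at (297,198). Other lid shapes are teal (188,168) and (200,295), green (396,285), and pink (455,196). Only the one on the unit is grey, so that is the one meant. I'll confirm it in a crop.

Run:
```python
import cv2
a=cv2.imread("pics/top0.png")[140:260,225:365]
cv2.imwrite("pics/topc.png",cv2.resize(a,None,fx=5,fy=5,interpolation=cv2.INTER_CUBIC))
a=cv2.imread("pics/side0.png")[140:260,235:375]
cv2.imwrite("pics/sidec.png",cv2.resize(a,None,fx=5,fy=5,interpolation=cv2.INTER_CUBIC))
```

```text
(no output)
```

View pics/topc.png

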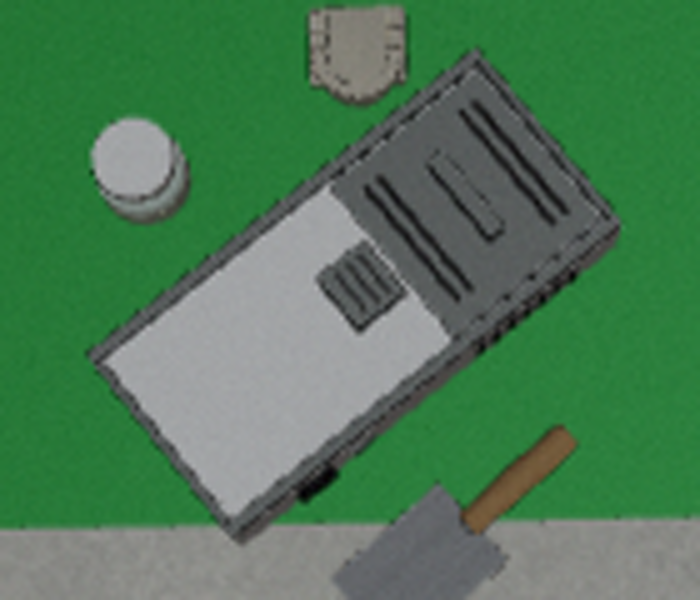

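View pics/sidec.png

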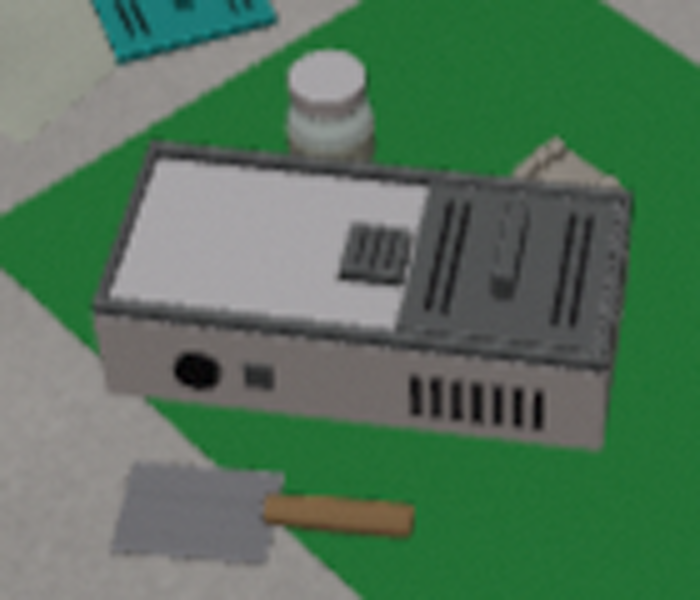

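The crops show the unit's grey lid with its ridge near top px (318,178), and the ribbed tab near (297,197). Next I'll measure the rim corners, tab and ridge in both views.

```bash
cat > h.py <<'E'
import numpy as np
from cell import camera_model
def ray(n,p,z):
    m=camera_model(n);R=m["R"];C=-R.T@m["t"];d=R.T@np.linalg.inv(m["K"])@np.array([p[0],p[1],1.]);return C+d*(z-C[2])/d[2]
def proj(n,X):
    m=camera_model(n);c=m["R"]@np.asarray(X)+m["t"];q=m["K"]@c;return q[:2]/q[2]
E
python3 - <<'E'
from h import *
T=lambda u,v:(225+(u-2)/5,140+(v-2)/5)
S=lambda u,v:(235+(u-2)/5,140+(v-2)/5)
# corners order: (-x? ) far-lid, near-lid, near-park, far-park
ct=[ray("top",T(*p),.08) for p in[(476,50),(619,222),(238,530),(91,354)]]
cs=[ray("side",S(*p),.08) for p in[(630,188),(612,362),(97,305),(153,146)]]
for c in(ct,cs):
    c=np.array(c);print(c.round(4).tolist(),"ctr",c.mean(0).round(4),"len",[np.linalg.norm(c[i]-c[(i+1)%4]).round(4) for i in range(4)])
    d=(c[3]+c[2]-c[0]-c[1]);print("yaw of +y",np.degrees(np.arctan2(d[1],d[0])))
    e=(c[0]+c[3]-c[1]-c[2]);print("cross dir",np.degrees(np.arctan2(e[1],e[0])))
print("tab",ray("top",T(361,286),.078),ray("side",S(376,252),.078))
print("ridge",ray("top",T(466,195),.098),ray("side",S(507,245),.098))
E
```

```text
[[0.6499, -0.0266, 0.08], [0.5421, -0.1109, 0.08], [0.361, 0.1176, 0.08], [0.4668, 0.2046, 0.08]] ctr [0.505  0.0462 0.08  ] len [np.float64(0.1368), np.float64(0.2915), np.float64(0.137), np.float64(0.2949)]
yaw of +y 128.3841702912162
cross dir 38.74302441936942
[[0.6528, -0.0258, 0.08], [0.5464, -0.1157, 0.08], [0.3606, 0.118, 0.08], [0.4652, 0.2007, 0.08]] ctr [0.5062 0.0443 0.08  ] len [np.float64(0.1393), np.float64(0.2985), np.float64(0.1333), np.float64(0.2941)]
yaw of +y 129.0548158443
cross dir 39.29920422462564
tab [0.50574528 0.04442238 0.078     ] [0.50708335 0.04075637 0.078     ]
ridge [ 0.55619092 -0.01912829  0.098     ] [ 0.55408624 -0.02169597  0.098     ]
```

Both views agree on the geometry. The centre is about (0.5055, 0.045) and +y points along 128.7°. The tab is near (0.5065, 0.0425), about 2 mm off its expected y of -4 mm, and the ridge fits too. First I'll shut the jaws and turn tool x onto the unit's x.

Call:
play_rows:
  rows:
    - [0,0,0,0,0,0.26,1]
    - [0,0,0,0,0,0.26,1]
    - [0,0,0,0,0,0.26,1]
    - [0,0,0,0,0,0.26,1]
    - [0,0,0,0,0,0.26,1]
  force: 20

```text
clock: 0.6
position: [0.1543, 0.6034, 0.2235]
ee_rot: [2.973, 0.999, -0.005]
force: [0.4, -0.0, 0.4]
width: 0.614
```

```bash
cat >> h.py <<'E'
from scipy.spatial.transform import Rotation as Ro
O=np.array([.5057,.0450,0]);A=np.radians(128.7);UY=np.array([np.cos(A),np.sin(A),0]);UX=np.array([UY[1],-UY[0],0])
def W(x,y,z): return O+UX*x+UY*y+np.array([0,0,z])
def go(X):
    from cell import observe
    o=observe();R=Ro.from_rotvec(o["ee_rot"]);M=R.as_matrix();p=o["position"];d=np.asarray(X)-p
    print("t",round(o["clock"],2),"pos",p.round(4),"unit xy",((p-O)@UX).round(4),((p-O)@UY).round(4),"F",o["force"].round(2),"w",round(o["width"],3))
    # rotation error to target: tool x along UX
    Mt=np.column_stack([UX,np.cross([0,0,-1],UX),[0,0,-1]])
    e=(R.inv()*Ro.from_matrix(Mt)).as_rotvec()
    print("tool shift /0.15:",(M.T@d/.15).round(3),"turn /0.5:",(e/.5).round(3),"tool xdeg",np.degrees(np.arctan2(M[1,0],M[0,0])).round(1),"joints",o["joints"].round(2))
E
python3 -c "
from h import *
go(W(0,-.004,.227))"
```

```text
t 0.6 pos [0.1543 0.6034 0.2235] unit xy 0.0749 0.6555 F [ 0.41 -0.    0.42] w 0.614
tool shift /0.15: [-3.800e-01  4.409e+00 -3.000e-03] turn /0.5: [ 0.008  0.01  -0.054] tool xdeg 37.1 joints [-1.53  0.44  0.18  1.59 -0.08  1.13 -0.68]
```

Call:
play_rows:
  rows:
    - [-0.03,0.3,-0.02,0,0,-0.05,1]
    - [-0.03,0.3,0,0,0,0,1]
    - [-0.03,0.3,0,0,0,0,1]
    - [-0.03,0.3,0,0,0,0,1]
    - [-0.03,0.3,0,0,0,0,1]

```text
clock: 1.1
position: [0.273, 0.4111, 0.2243]
ee_rot: [2.956, 1.045, -0.011]
force: [1.3, -0.0, 0.7]
width: 0.181
```

Call:
play_rows:
  rows:
    - [-0.03,0.3,0,0,0,0,1]
    - [-0.03,0.3,0,0,0,0,1]
    - [-0.03,0.3,0,0,0,0,1]
    - [-0.03,0.3,0,0,0,0,1]
    - [-0.03,0.3,0,0,0,0,1]

```text
clock: 1.6
position: [0.3996, 0.2127, 0.2249]
ee_rot: [2.955, 1.047, -0.012]
force: [1.3, 1.7, -0.0]
width: 0.002
```

```bash
python3 -c "
from h import *
go(W(0,-.004,.227))"
```

```text
t 1.6 pos [0.3996 0.2127 0.2249] unit xy 0.0221 0.1972 F [ 1.29  1.65 -0.  ] w 0.002
tool shift /0.15: [-0.155  1.341 -0.008] turn /0.5: [0.007 0.018 0.011] tool xdeg 39.0 joints [-0.94  0.16  0.38  1.99 -0.06  1.02  0.15]
```

Call:
play_rows:
  rows:
    - [-0.04,0.3,0,0,0.01,0.01,1]
    - [-0.04,0.3,0,0,0,0,1]
    - [-0.04,0.3,0,0,0,0,1]
    - [-0.04,0.3,0,0,0,0,1]
    - [-0.02,0.15,0,0,0,0,1]

```text
clock: 2.1
position: [0.5088, 0.0268, 0.2257]
ee_rot: [2.96, 1.035, -0.003]
force: [-0.1, 0.5, 0.0]
width: 0.003
```

```bash
python3 -c "
from h import *
go(W(0,-.004,.12))"
```

```text
t 2.1 pos [0.5088 0.0268 0.2257] unit xy -0.009 -0.0161 F [-0.13  0.54  0.04] w 0.003
tool shift /0.15: [ 0.063 -0.084  0.704] turn /0.5: [ 0.009  0.008 -0.005] tool xdeg 38.6 joints [-0.58  0.26  0.53  1.88 -0.14  1.04  0.68]
```

Call:
play_rows:
  rows:
    - [0.06,-0.085,0.1,0,0.01,0,1]
    - [0,0,0.2,0,0,0,1]
    - [0,0,0.2,0,0,0,1]
    - [0,0,0.18,0,0,0,1]
    - [0,0,0,0,0,0,1]

```text
clock: 2.6
position: [0.5107, 0.0362, 0.1208]
ee_rot: [2.965, 1.021, 0.007]
force: [-0.7, 0.1, 0.7]
width: 0.005
```

```bash
python3 -c "
from h import *
import cv2
from cell import get_image
go(W(0,-.004,.085))
for n in ('top','side'):
  a=get_image(n);x,y=(225,140) if n=='top' else (235,120)
  cv2.imwrite(f'pics/{n}1.png',cv2.resize(a[y:y+120,x:x+140],None,fx=5,fy=5,interpolation=2))
"
```

```text
t 2.6 pos [0.5107 0.0362 0.1208] unit xy -0.0015 -0.01 F [-0.67  0.06  0.74] w 0.005
tool shift /0.15: [ 0.009 -0.042  0.238] turn /0.5: [ 0.015 -0.005 -0.024] tool xdeg 38.0 joints [-0.54  0.39  0.48  2.01 -0.24  0.79  0.74]
```

View pics/top1.png

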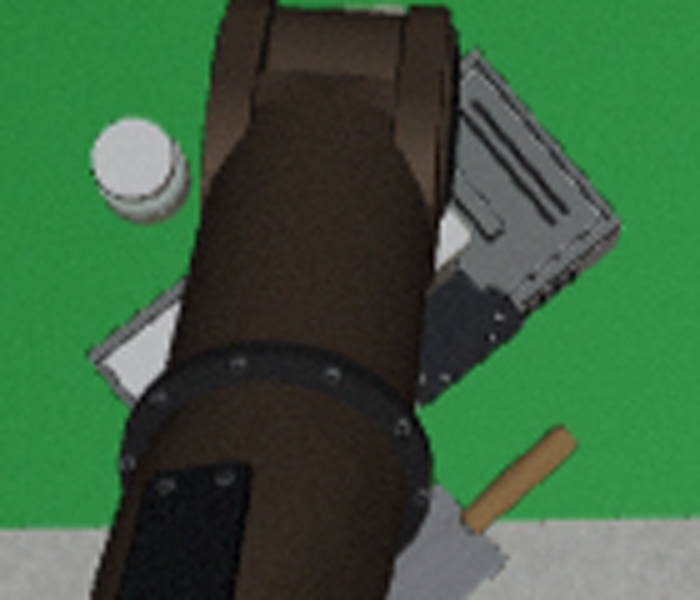

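View pics/side1.png

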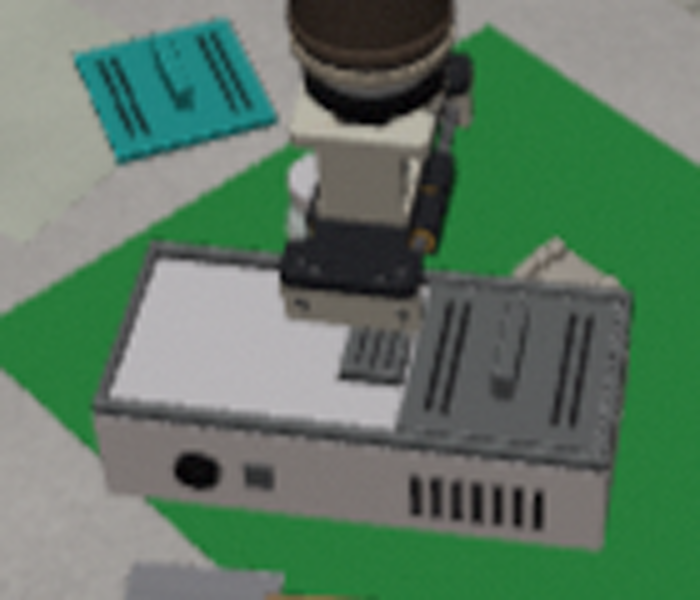

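```bash
python3 -c "
from h import *
from cell import observe
p=observe()['position'];M=Ro.from_rotvec(observe()['ee_rot']).as_matrix()
for dz in (0,.019,.066,.12):
  for dx in (-.095,-.02,0,.02,.095):
    for dy in (-.01,.01):
      q=proj('side',p+M@[dx,dy,-dz]);print(dz,dx,dy,((q-[235,120])*5+2).round())
"
```

```text
0 -0.095 -0.01 [337. 417.]
0 -0.095 0.01 [372. 421.]
0 -0.02 -0.01 [362. 320.]
0 -0.02 0.01 [397. 323.]
0 0 -0.01 [369. 295.]
0 0 0.01 [403. 298.]
0 0.02 -0.01 [375. 270.]
0 0.02 0.01 [409. 274.]
0 0.095 -0.01 [398. 184.]
0 0.095 0.01 [431. 187.]
0.019 -0.095 -0.01 [335. 394.]
0.019 -0.095 0.01 [371. 398.]
0.019 -0.02 -0.01 [361. 296.]
0.019 -0.02 0.01 [395. 300.]
0.019 0 -0.01 [367. 271.]
0.019 0 0.01 [402. 275.]
0.019 0.02 -0.01 [374. 247.]
0.019 0.02 0.01 [408. 250.]
0.019 0.095 -0.01 [397. 160.]
0.019 0.095 0.01 [430. 163.]
0.066 -0.095 -0.01 [329. 334.]
0.066 -0.095 0.01 [367. 338.]
0.066 -0.02 -0.01 [356. 236.]
0.066 -0.02 0.01 [392. 240.]
0.066 0 -0.01 [363. 211.]
0.066 0 0.01 [399. 215.]
0.066 0.02 -0.01 [370. 187.]
0.066 0.02 0.01 [405. 190.]
0.066 0.095 -0.01 [394. 100.]
0.066 0.095 0.01 [428. 103.]
0.12 -0.095 -0.01 [323. 261.]
0.12 -0.095 0.01 [362. 265.]
0.12 -0.02 -0.01 [351. 163.]
0.12 -0.02 0.01 [388. 166.]
0.12 0 -0.01 [358. 138.]
0.12 0 0.01 [395. 141.]
0.12 0.02 -0.01 [365. 114.]
0.12 0.02 0.01 [401. 117.]
0.12 0.095 -0.01 [390.  27.]
0.12 0.095 0.01 [425.  30.]
```

Both views are consistent: in side, the gripper body's near end, around crop (350,300), hides the fingertips, just as the projection predicts. The tab at crop (375,350) is still up and the lid is seated. Now I'll centre on the tab and come down slowly.

Call:
play_rows:
  rows:
    - [0.01,-0.05,0,0.015,0,-0.02,1]
    - [0,0,0.1,0,0,0,1]
    - [0,0,0.1,0,0,0,1]
    - [0,0,0,0,0,0,1]

```text
clock: 3.1
position: [0.513, 0.0461, 0.099]
ee_rot: [-2.962, -1.042, -0.025]
force: [-0.4, -0.1, 0.5]
width: 0.006
```

```bash
python3 -c "
from h import *
go(W(0,-.004,.070))"
```

```text
t 3.1 pos [0.513  0.0461 0.099 ] unit xy 0.0064 -0.0037 F [-0.42 -0.08  0.52] w 0.006
tool shift /0.15: [-0.046  0.001  0.193] turn /0.5: [ 0.007 -0.031  0.002] tool xdeg 38.8 joints [-0.53  0.42  0.45  2.03 -0.28  0.73  0.77]
```

Call:
play_rows:
  rows:
    - [-0.05,0,0,0.007,-0.03,0,1]
    - [0,0,0.03,0,0,0,1]
    - [0,0,0.03,0,0,0,1]
    - [0,0,0,0,0,0,1]

```text
clock: 3.5
position: [0.5085, 0.042, 0.0931]
ee_rot: [-2.963, -1.044, -0.007]
force: [0.4, -0.9, -0.2]
width: 0.008
```

```bash
python3 -c "
from h import *
go(W(0,-.004,.070))"
```

```text
t 3.5 pos [0.5085 0.042  0.0931] unit xy 0.0004 -0.0041 F [ 0.43 -0.88 -0.17] w 0.008
tool shift /0.15: [-0.003 -0.001  0.154] turn /0.5: [ 0.002 -0.009  0.004] tool xdeg 38.8 joints [-0.52  0.43  0.45  2.03 -0.28  0.73  0.77]
```

The tool is centred on the tab, so I'll press.

Call:
play_rows:
  rows:
    - [0,0,0.05,0,-0.01,0,1]
    - [0,0,0.05,0,0,0,1]
    - [0,0,0.03,0,0,0,1]

```text
clock: 3.8
position: [0.5095, 0.0422, 0.073]
ee_rot: [2.962, 1.044, 0.002]
force: [-1.8, 0.1, 3.7]
width: 0.003
```

```bash
python3 -c "
from h import *
go(W(0,-.004,.070))"
```

```text
t 3.8 pos [0.5095 0.0422 0.073 ] unit xy 0.0012 -0.0045 F [-1.85  0.07  3.71] w 0.003
tool shift /0.15: [-0.008 -0.004  0.02 ] turn /0.5: [ 0.004 -0.002  0.004] tool xdeg 38.8 joints [-0.51  0.47  0.43  2.05 -0.3   0.69  0.79]
```

Call:
play_rows:
  rows:
    - [-0.005,0,0.02,0,0,0,1]
    - [0,0,0.01,0,0,0,1]

```text
clock: 4.0
position: [0.5095, 0.0421, 0.068]
ee_rot: [2.962, 1.044, 0.003]
force: [-6.9, -1.0, 29.9]
width: 0.007
```

```bash
python3 -c "
from h import *
go(W(0,-.004,.070))"
```

```text
t 4.0 pos [0.5095 0.0421 0.068 ] unit xy 0.0012 -0.0046 F [-6.9  -0.98 29.86] w 0.007
tool shift /0.15: [-0.008 -0.004 -0.013] turn /0.5: [ 0.004 -0.003  0.005] tool xdeg 38.8 joints [-0.5   0.47  0.42  2.05 -0.3   0.68  0.8 ]
```

The force rose to 30 N with the tip at z = 0.068. The tab has reached the end of its travel, so I'll lift.

Call:
play_rows:
  rows:
    - [0,0,-0.05,0,0,0,1]
    - [0,0,-0.15,0,0,0,1]
    - [0,0,-0.15,0,0,0,1]
    - [0,0,-0.1,0,0,0,1]
    - [0,0,0,0,0,0,1]

```text
clock: 4.5
position: [0.5074, 0.0408, 0.1368]
ee_rot: [2.962, 1.042, -0.005]
force: [-0.2, -0.4, -0.6]
width: 0.001
```

Call:
play_rows:
  rows:
    - [0,0.15,0,0,0,0,1]
    - [0,0.2,0,0,0,0,1]
    - [0,0.2,0,0,0,0,1]
    - [0,0.15,0,0,0,0,1]
    - [0,0,0,0,0,0,1]

```text
clock: 5.0
position: [0.573, -0.0426, 0.1334]
ee_rot: [-2.961, -1.048, 0.01]
force: [-0.2, 0.2, -0.0]
width: 0.008
```

```bash
python3 -c "
from h import *
import cv2
from cell import get_image
go(W(0,-.111,.12))
a=get_image('side');cv2.imwrite('pics/side2.png',cv2.resize(a[120:240,235:375],None,fx=5,fy=5,interpolation=2))
"
```

```text
t 5.0 pos [ 0.573  -0.0426  0.1334] unit xy -0.0023 -0.1104 F [-0.22  0.24 -0.05] w 0.008
tool shift /0.15: [0.016 0.004 0.089] turn /0.5: [-0.005  0.012  0.01 ] tool xdeg 39.0 joints [-0.36  0.48  0.48  1.83 -0.27  0.9   0.93]
```

View pics/side2.png

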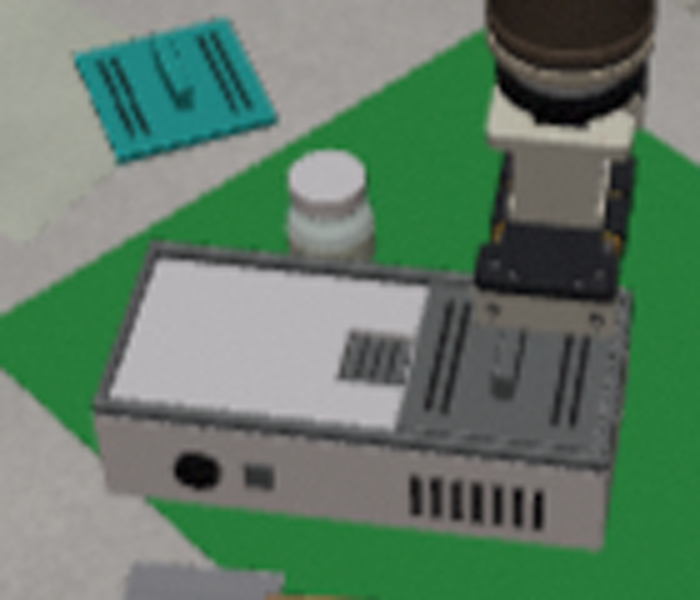

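In side, the tab at crop (375,357) now looks flush and the lid is still on its seat. The tool is over the lid behind the ridge. Next I'll descend to about 7 mm above the lid top.

Call:
play_rows:
  rows:
    - [0.015,0.01,0.1,0,0.01,0.01,1]
    - [0,0,0.1,0,0,0,1]
    - [0,0,0.06,0,0,0,1]
    - [0,0,0,0,0,0,1]

```text
clock: 5.45
position: [0.5713, -0.0377, 0.0906]
ee_rot: [-2.957, -1.042, 0.01]
force: [-0.4, -0.4, -0.2]
width: 0.001
```

```bash
python3 -c "
from h import *
go(W(0,-.111,.086))"
```

```text
t 5.45 pos [ 0.5713 -0.0377  0.0906] unit xy -0.0005 -0.1056 F [-0.4  -0.38 -0.18] w 0.001
tool shift /0.15: [0.004 0.037 0.03 ] turn /0.5: [-0.016  0.008  0.005] tool xdeg 38.8 joints [-0.34  0.53  0.45  1.87 -0.31  0.82  0.95]
```

Call:
play_rows:
  rows:
    - [0,0,0.03,-0.015,0.008,0,1]
    - [0,-0.03,0,0,0,0,1]
    - [0,-0.03,0,0,0,0,1]
    - [0,-0.03,0,0,0,0,1]

```text
clock: 5.85
position: [0.5624, -0.0259, 0.0867]
ee_rot: [2.963, 1.045, 0.003]
force: [0.1, -0.9, -0.8]
width: 0.002
```

```bash
python3 -c "
from h import *
go(W(0,.070,.086))"
```

```text
t 5.85 pos [ 0.5624 -0.0259  0.0867] unit xy -0.0001 -0.0908 F [ 0.13 -0.87 -0.77] w 0.002
tool shift /0.15: [ 0.004 -1.072  0.004] turn /0.5: [ 0.001 -0.003  0.006] tool xdeg 38.9 joints [-0.37  0.52  0.45  1.91 -0.31  0.78  0.93]
```

Contact, with about 1 N reaction. I'll keep pushing.

Call:
play_rows:
  rows:
    - [0,-0.07,0,0,0,0,1]
    - [0,-0.07,0,0,0,0,1]
    - [0,-0.07,0,0,0,0,1]
    - [0,-0.07,0,0,0,0,1]

```text
clock: 6.25
position: [0.5345, 0.0093, 0.0875]
ee_rot: [2.962, 1.045, 0.005]
force: [0.8, -0.8, 1.0]
width: 0.005
```

```bash
python3 -c "
from h import *
import cv2
from cell import get_image
go(W(0,.070,.086))
a=get_image('side');cv2.imwrite('pics/side3.png',cv2.resize(a[120:240,235:375],None,fx=5,fy=5,interpolation=2))
"
```

```text
t 6.25 pos [0.5345 0.0093 0.0875] unit xy 0.0002 -0.0458 F [ 0.83 -0.75  1.03] w 0.005
tool shift /0.15: [ 0.001 -0.772  0.009] turn /0.5: [ 0.003 -0.006  0.005] tool xdeg 38.9 joints [-0.45  0.48  0.45  1.98 -0.3   0.75  0.86]
```

View pics/side3.png

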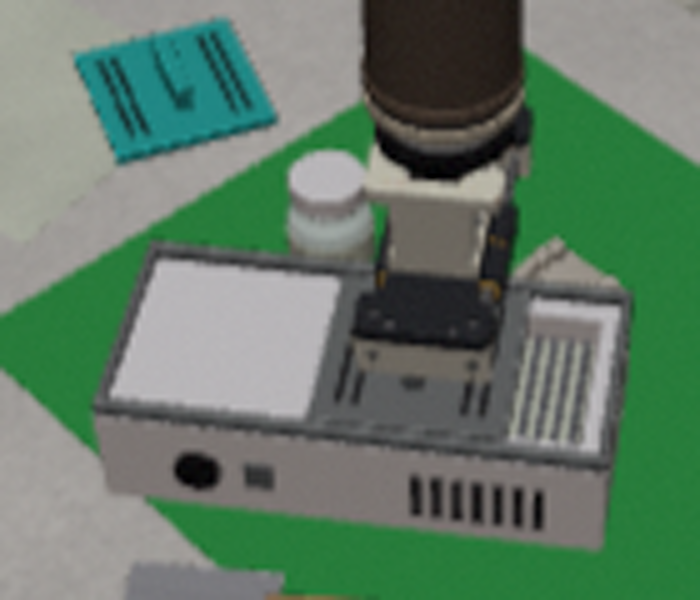

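The lid is sliding flat over the tab. Its front edge is at crop x≈330 and the filter shows at (560,385). I'll keep going at the same pace.

Call:
play_rows:
  rows:
    - [0,-0.07,0.005,0,0,0,1]
    - [0,-0.07,0,0,0,0,1]
    - [0,-0.07,0,0,0,0,1]
    - [0,-0.07,0,0,0,0,1]
    - [0,-0.07,0,0,0,0,1]

```text
clock: 6.8
position: [0.4984, 0.0547, 0.0869]
ee_rot: [-2.962, -1.046, -0.006]
force: [1.6, -1.2, -0.3]
width: 0.007
```

```bash
python3 -c "
from h import *
go(W(0,.070,.086))"
```

```text
t 6.8 pos [0.4984 0.0547 0.0869] unit xy 0.0003 0.0121 F [ 1.55 -1.24 -0.3 ] w 0.007
tool shift /0.15: [-0.001 -0.386  0.006] turn /0.5: [ 0.002 -0.008  0.007] tool xdeg 38.9 joints [-0.56  0.43  0.46  2.06 -0.29  0.71  0.76]
```

Call:
play_rows:
  rows:
    - [0,-0.07,0,0,0,0,1]
    - [0,-0.07,0,0,0,0,1]
    - [0,-0.06,0,0,0,0,1]
    - [0,-0.05,0,0,0,0,1]

```text
clock: 7.2
position: [0.4723, 0.087, 0.0869]
ee_rot: [-2.961, -1.047, -0.006]
force: [0.8, -0.4, 0.8]
width: 0.005
```

```bash
python3 -c "
from h import *
go(W(0,.070,.086))"
```

```text
t 7.2 pos [0.4723 0.087  0.0869] unit xy 0.0002 0.0537 F [ 0.8  -0.36  0.78] w 0.005
tool shift /0.15: [-0.001 -0.109  0.006] turn /0.5: [ 0.002 -0.008  0.009] tool xdeg 39.0 joints [-0.65  0.4   0.46  2.11 -0.28  0.68  0.68]
```

Call:
play_rows:
  rows:
    - [0,-0.03,0,0,0,0,1]
    - [0,-0.03,0,0,0,0,1]
    - [0,-0.02,0,0,0,0,1]

```text
clock: 7.5
position: [0.4636, 0.0977, 0.0869]
ee_rot: [-2.961, -1.049, -0.006]
force: [1.2, -0.2, -0.1]
width: 0.006
```

```bash
python3 -c "
from h import *
go(W(0,.070,.086))"
```

```text
t 7.5 pos [0.4636 0.0977 0.0869] unit xy 0.0001 0.0674 F [ 1.16 -0.15 -0.13] w 0.006
tool shift /0.15: [-0.001 -0.017  0.006] turn /0.5: [ 0.001 -0.007  0.01 ] tool xdeg 39.0 joints [-0.68  0.39  0.46  2.12 -0.28  0.68  0.65]
```

Call:
play_rows:
  rows:
    - [0,-0.02,0,0,0,0,1]
    - [0,-0.015,0,0,0,0,1]

```text
clock: 7.7
position: [0.4604, 0.1012, 0.0869]
ee_rot: [2.961, 1.047, 0.006]
force: [4.9, -10.5, 2.3]
width: 0.007
```

```bash
python3 -c "
from h import *
import cv2
from cell import get_image
go(W(0,.070,.086))
a=get_image('side');cv2.imwrite('pics/side4.png',cv2.resize(a[120:240,235:375],None,fx=5,fy=5,interpolation=2))
"
```

```text
t 7.7 pos [0.4604 0.1012 0.0869] unit xy -0.0002 0.0722 F [  4.91 -10.46   2.34] w 0.007
tool shift /0.15: [0.002 0.015 0.006] turn /0.5: [ 0.003 -0.007  0.009] tool xdeg 39.0 joints [-0.69  0.39  0.46  2.13 -0.28  0.67  0.64]
```

View pics/side4.png

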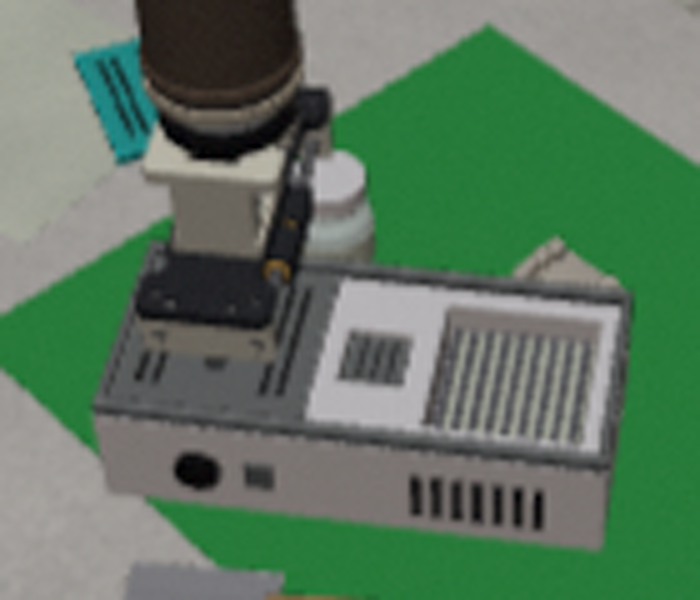

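The force jumped to 11 N at the expected place, so the lid is against the end stop. Its rear edge is at crop x≈315, the well is open, and the tab is flush at (375,357). I'll back off, then lift.

Call:
play_rows:
  rows:
    - [0,0.05,0,0,0,0,1]
    - [0,0.06,0,0,0,0,1]
    - [0,0,-0.15,0,0,0,1]
    - [0,0,-0.3,0,0,0,1]
    - [0,0,-0.3,0,0,0,1]

```text
clock: 8.25
position: [0.4684, 0.0845, 0.1975]
ee_rot: [2.961, 1.043, -0.014]
force: [1.2, 0.9, -0.8]
width: 0.005
```

Call:
play_rows:
  rows:
    - [-0.2,-0.3,-0.1,0,0,0,1]
    - [-0.2,-0.3,0,0,0,0,1]
    - [-0.2,-0.3,0,0,0,0,1]
    - [-0.1,-0.3,0,0,0,0,1]
    - [0,-0.3,0,0,0,0,1]

```text
clock: 8.75
position: [0.2585, 0.1901, 0.2174]
ee_rot: [2.969, 1.022, 0.012]
force: [0.9, 1.2, 1.0]
width: 0.002
```

Call:
play_rows:
  rows:
    - [0,-0.3,0,0,0,0,1]
    - [0,-0.2,0,0,0,0,1]
    - [0,0,0,0,0,0,1]
    - [0,0,0,0,0,0,1]

```text
clock: 9.15
position: [0.2081, 0.254, 0.2185]
ee_rot: [-2.966, -1.031, -0.015]
force: [0.6, -0.4, 0.0]
width: 0.009
```

```bash
python3 -c "
from h import *
import cv2
from cell import get_image
go(W(0,.070,.086))
for n in ('top','side'):
  a=get_image(n);x,y=(225,140) if n=='top' else (235,120)
  cv2.imwrite(f'pics/{n}5.png',cv2.resize(a[y:y+120,x:x+140],None,fx=5,fy=5,interpolation=2))
"
```

```text
t 9.15 pos [0.2081 0.254  0.2185] unit xy -0.1016 0.3492 F [ 0.57 -0.37  0.03] w 0.009
tool shift /0.15: [0.68  1.855 0.893] turn /0.5: [ 0.003 -0.019 -0.013] tool xdeg 38.3 joints [-1.21 -0.07  0.15  2.24  0.02  0.97 -0.4 ]
```

View pics/top5.png

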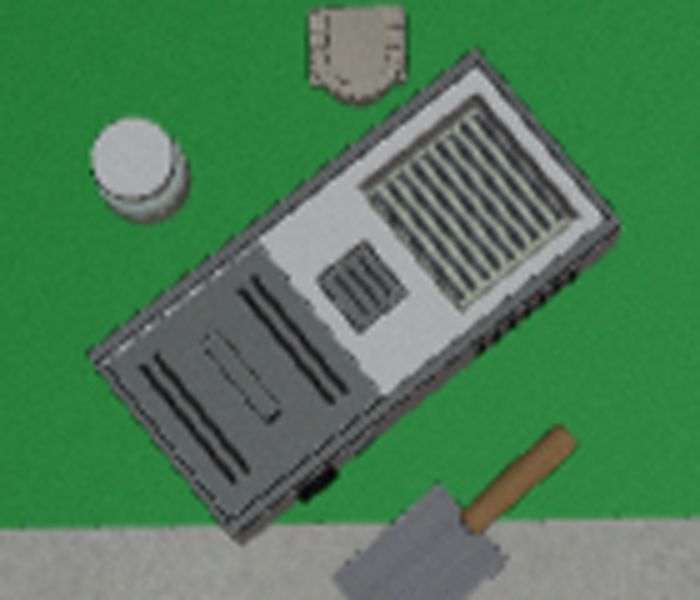

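View pics/side5.png

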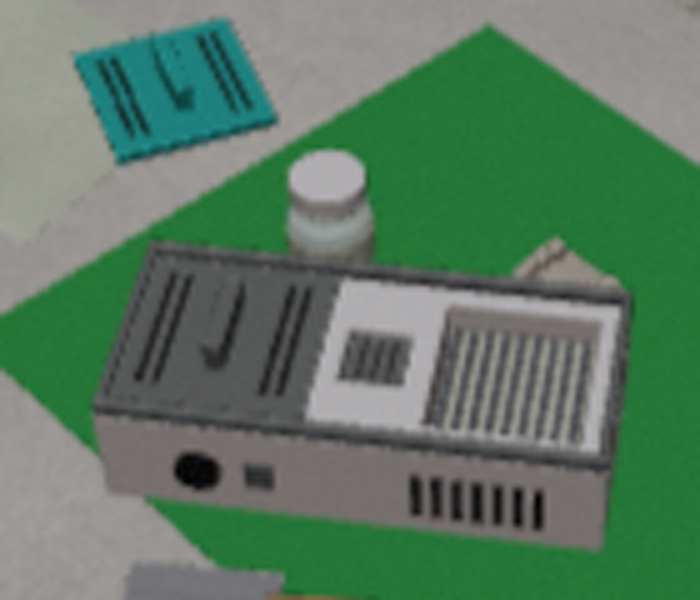

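The lid lies flat at the end stop (top crop centre about (240,378)), the tab is flush, and the bystanders are where they were. One numeric check on the lid, then I'll hand in.

```bash
python3 -c "
from h import *
p=ray('top',(225+(321-2)/5,140+(317-2)/5),.078);print('rear edge y',(p-O)@UY)
p=ray('top',(225+(242-2)/5,140+(377-2)/5),.098);print('ridge x,y',(p-O)@UX,(p-O)@UY)
from cell import sign_off
print(sign_off())"
```

```text
rear edge y 0.029757424228949267
ridge x,y -0.001196322150673633 0.08895343612298456
the job is handed in; nothing more can be done
None
```

The tab is pressed in and the lid is parked against the end stop. I handed the job in at about 9 s, and no verdict was reported.

- **Tab:** I pressed it with shut fingertips until it reached the end of its travel, with the tip at z = 0.068 m and about 30 N. In both final views it still looks flush.
- **Lid:** I pushed it by its ridge with about 1–2 N until the force rose to about 11 N at the end stop. I then backed off and moved the arm well clear.
- **Last checks:** The lid lies flat between the rails. By its ridge, it is at y ≈ 89 mm and x ≈ -1 mm. By its rear edge it is at y ≈ 88 mm. Nominal y is 86 mm and the limit is 92 mm, so the 2–3 mm difference is within calibration error.
- **Bystanders:** The jar and the cast have not moved in either view. The spatula looks unmoved in the top view; the side crop shows only part of it.

No check failed. Early on, the tab measured about 2 mm from its expected place, also within calibration error. While the arm was working, the gripper hid the fingertips, so I judged contact with the tab, ridge and end stop from force and position readings rather than by sight.

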